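# Slide the specimen carrier into its notches and bolt it

## Task

With a fingertip, push the blue slide carrier along the rails of its loading dock until you feel it drop into the locating notches and lie flat, then push the red tab so that the lock bolt goes fully across over the carrier's edge. Do not lift or tip the carrier, leave the box, bottle and jar where they stand, and finish clear of everything.

Things in the scene. Friction and masses are not known exactly. Their poses are not given: they have to be found in the camera images.
- dock: Fixed dock: dark base 320 x 124 mm, two aluminium rails along it, tops 30 mm above the bench, grey side guides 43 mm high; between the rails a channel 48 mm wide, floor at 10 mm. Origin: bench level, mid width, 165 mm before the base's far (+x) end. x: loading direction along the rails; y: to the lock bolt's side; z up.
- dock_seat (a point): Where the carrier's origin lies when seated: 60 mm along dock x, mid width, 24 mm above the bench; axes as the dock's. A carrier still riding on the rails is 6 mm higher. Yellow marks on the guides, 60 mm farther along x, show where its front edge then lies. There is no end stop: rails go on 105 mm past this point, and a carrier shoved too fast may skip past.
- notch (a point): One of four notches in the rails, 6 mm deep, 16 mm long: dock x = 105 mm, y = -31 mm; point on its floor, 24 mm above the bench. The others lie at x = 105, y = 31 and x = 15, y = -45.5 and 45.5 mm. They take the carrier's four feet (12 mm long) all at once, and only there.
- tray: Blue slide-carrier board with four glass slides fixed on it, loose on the rails, 120 mm long (x, the loading direction), 104 mm wide (1.5 mm play to each guide), 0.4 to 0.75 kg. Origin: its middle, level with the soles of its 8 mm feet; the board is from 8 to 18 mm above it. It slides with 1 to 9 N, drops 6 mm at the notches, and is then stopped firmly by its feet (2 mm play).
- tray_push (a point): Middle of the upright rear face of the black push block on the carrier's trailing edge (60 mm behind its origin, 13 mm above it). Face 40 mm wide, 22 mm high, flush with the board's rear edge; axes as the carrier's. Push it along x. On a stopped carrier, a push high on it or well over 10 N may tip the board a little; it settles back when the push ends.
- lock_bolt (a joint): Travel of the steel lock bolt in metres: 0 withdrawn, 0.026 fully across (its stop). Slides along dock -y with about 2 N and stays where left. Blade 16 mm wide, 8 mm thick, underside 44 mm above the bench: it passes 2 mm over a seated carrier and ends 20 mm in over its edge, but strikes the side of a carrier that has not dropped.
- bolt_push (a point): Middle of the outer (dock +y) face of the lock bolt's red upright tab, 70 mm above the bench; moves with the bolt, axes as the dock's. Face 26 mm wide, from 52 to 84 mm above the bench; tab 8 mm thick. Push it along dock -y. Under it lies a fixed block 42 mm high, reaching 7 mm beyond the face when the bolt is withdrawn.
- slide_box: Bystander: closed teal slide box, 85 x 60 x 34 mm, loose; origin at the centre of its underside.
- oil_bottle: Bystander: amber bottle, 34 mm diameter, 70 mm high, loose; origin at the centre of its underside.
- stain_jar: Bystander: glass jar with white cap, 52 mm diameter, 60 mm high, loose; origin at the centre of its underside.
Mind the look-alikes: they are no part of the job. Several things have the shape of the tray; the one meant has the colours described above.

How it is judged:
By the outcome, as a careful person would: the job done as asked, in the order asked, and still so for the second after the job is handed in, with the robot touching nothing.
It also fails if it takes over 45 s, if anything falls off the work surface, if the arm or the gripper's body presses on something with over 40 N, if the wrist force passes 120 N, or if a joint passes its speed limit or range.

## Robot

A 6-joint arm with a two-finger parallel gripper is mounted at the origin on the work surface. World frame = base frame: x ahead of the robot, y to its left, z up, the work surface at z = 0. Lengths are in m, angles in rad, forces in N, time in s.
With the tool pointing down it reaches from about 0.15 to 0.775 m from the base axis. Payload 6.1 kg.
Tool frame: the origin (TCP) lies at the very end of the fingers, on their centre line; the grasp point (between the pads) lies 19 mm behind it (env.grip_depth is the distance from the TCP to the grasp point, in m); z points along the fingers, y is the line along which they close (so a half turn about z gives the same grasp; the last joint's range is limited). The gripper opens to 85 mm and grips with 20 to 120 N. Pads are 22 mm wide; open, the fingers measure 114 mm over their backs; the gripper's body (76 mm by 85 mm) begins 54 mm behind the grasp point. The pads swing forward as they close: fully open they stand 13 mm farther back than shut.
Start: joints at [-1.131, 0.126, -0.04, 1.405, 0, 1.571], TCP at [0.224, -0.475, 0.231] pointing down, gripper open.
Joint ranges: [-2.72, 2.72], [-0.95, 1.95], [-1.27, 1.35], [-1.78, 2.02], [-1.46, 1.47], [-3.14, 3.14]. Speed limits (rad/s): [2.39, 2.39, 3.01, 3.14, 3.14, 3.14].

## Interface

Orientations are given as a rotation vector (axis times angle).
In Python, from rig import env gives the robot as it stands. The module is installed in compiled form; this text tells all that it offers.
- The arm moves only by the tool move_arm, never from a script. Its argument "series" is a list of rows, each a list of 7 numbers: the opening in per cent of the stroke, from 0 (shut) to 100 (fully open), then the shift along the tool's x, y, z in m, then the turn, a rotation vector about the tool's x, y, z in rad. In form: [[fingers, tx, ty, tz, ax, ay, az], ...]. A call has 1 to 20 rows; each row is the pose to reach, as a shift and turn from the pose commanded when the call began, along the tool's axes at that moment; what a row does not reach only later rows make up. A row lasts 1/8 s, in which the tool goes at most 62.5 mm and 10.7 degrees, less where a joint would pass 70% of its speed; a pose out of reach is approached as far as the arm can. A call with a gripper value outside its range is refused whole. The fingers move at their own pace and stop on an object; "squeeze" is the grip in N (left out, the last holds). Time passes only in rows, so rows that repeat a pose let the fingers close. It gives the time, the measured TCP pose, the force, the opening and the grip force at its end, in the units of the state.
- env.get_obs(): the state, without advancing time (a new reading comes with each control period).
- env.read_camera(name): name is "scene" or "top"; returns a dict with "pixels" (420x560x3 uint8, blue, green, red), "z_map" (420x560 float32, m along the optical axis (not along the pixel's ray), 0 where there is no reading), "fx", "fy", "cx", "cy" (pixels), "k1" (the pictures are not rectified: a ray, as slopes to the right and down, at radius r is drawn at 1 + k1 r^2 times it, then the intrinsics apply), "R" (3x3) and "t" (3): a world point X has camera coordinates R X + t. Camera axes: x right, y down, z forward; pixel columns grow to the right and rows downward; lengths in m; the calibration is good to about 2 mm. A picture is of the moment at which its call begins.
- env.finish_job(): hands the job in; it is judged then, once.
The state is a dict: "clock": time; "joint_pos": joint angles; "joint_velocities": joint speeds; "joint_efforts": joint torques, N m; "ee_pos": TCP position; "eef_rot": TCP orientation; "ft_force": force on the tool from outside, world axes, zero at the start; "wrist_torque": the same for the moment, N m; "width": finger opening in m; "gripper_force": force on a finger pad.
Only numpy, scipy, OpenCV 4.12 (cv2) and the standard library are available. Lean on these libraries where they do the work, as an engineer would, in place of code of your own. Each camera call takes 0.05 s, during which the arm holds its last target. There are 200 camera calls.

## Working session

There is one attempt and no reset: what is moved stays moved. The work goes in short steps, Python scripts to look and compute and a tool call to move; the robot and the scene stay as the last step left them, time stands still between calls to the robot, and variables do not carry over. Pictures are saved under pics/ and viewed, at most 10 in all, crops included, and the job is handed in when it is done.

Besides the shell and the picture viewer there is one more tool, called after "Emit:" in YAML: its name, and indented under it one key for each argument. move_arm: Moves the arm, as the interface text tells. Its arguments: {"type":"object","properties":{"series":{"type":"array","items":{"type":"array","items":{"type":"number"}}},"squeeze":{"type":"number"}},"required":["series"]}

```bash
mkdir -p pics; cat > h.py <<'E'
import numpy as np, cv2, pickle
from rig import env
def cap(n,tag):
    c=env.read_camera(n); cv2.imwrite(f'pics/{tag}.png',c['pixels']); pickle.dump(c,open(f'{tag}.pkl','wb')); return c
def ray(c,u,v):
    K=np.array([[c['fx'],0,c['cx']],[0,c['fy'],c['cy']],[0,0,1]]);
    p=cv2.undistortPoints(np.array([[[u,v]]],float),K,np.array([c['k1'],0,0,0.]))[0,0]
    R=np.array(c['R']);t=np.array(c['t']); return -R.T@t, R.T@np.array([p[0],p[1],1])
def onz(c,u,v,z):
    o,d=ray(c,u,v); return o+d*(z-o[2])/d[2]
def cloud(c):
    h,w=c['z_map'].shape; K=np.array([[c['fx'],0,c['cx']],[0,c['fy'],c['cy']],[0,0,1]])
    uv=np.stack(np.meshgrid(np.arange(w),np.arange(h)),-1).reshape(-1,1,2).astype(float)
    p=cv2.undistortPoints(uv,K,np.array([c['k1'],0,0,0.]))[:,0]; z=c['z_map'].reshape(-1,1)
    X=(np.hstack([p,np.ones_like(z)])*z-np.array(c['t']))@np.array(c['R']); X[z[:,0]==0]=np.nan
    return X.reshape(h,w,3)
E
python3 -c "
from h import *
for n in('scene','top'):
    c=cap(n,n+'0'); print(n,c['fx'],c['k1'],-np.array(c['R']).T@c['t'],c['R'][2])
print(env.get_obs())"
```

```text
scene 459.48070340642846 -0.13254831917699927 [0.95521451 0.58755339 0.61171951] [-0.43136655 -0.63966471 -0.6362012 ]
top 411.13171993406604 0.01728366437532423 [0.50210558 0.02167282 0.84916861] [ 0.13497956  0.02621911 -0.99050143]
{'clock': 0.1, 'joint_pos': array([-1.13102361e+00,  1.26329675e-01, -4.04995133e-02,  1.40535132e+00,
       -1.56547279e-05,  1.57078525e+00]), 'joint_velocities': array([ 2.92403858e-04, -5.91552296e-04,  2.36259678e-03, -1.90731970e-03,
       -1.56691837e-04,  8.57670167e-05]), 'joint_efforts': array([ 2.67731171e-03, -4.36909711e+01,  3.53602910e+01,  1.38420408e-02,
        1.95778748e-04,  1.82573001e-05]), 'ee_pos': array([ 0.22335993, -0.47473681,  0.2306045 ]), 'eef_rot': array([-3.06463132e+00, -6.84963239e-01,  4.98020267e-04]), 'ft_force': array([ 0.37778225, -0.07598482,  0.24644687]), 'wrist_torque': array([ 0.02082214,  0.03876577, -0.03485531]), 'gripper_force': 0.0, 'width': 0.08563646437921747}
```

View pics/top0.png

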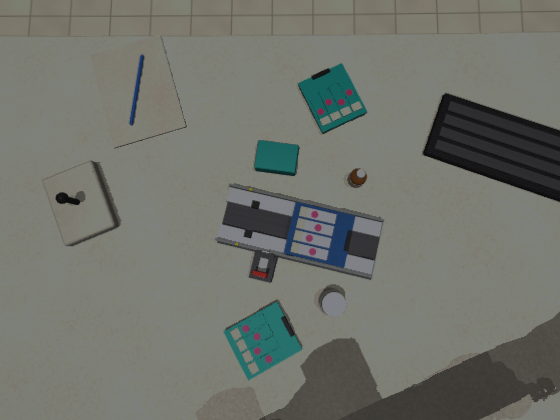

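View pics/scene0.png

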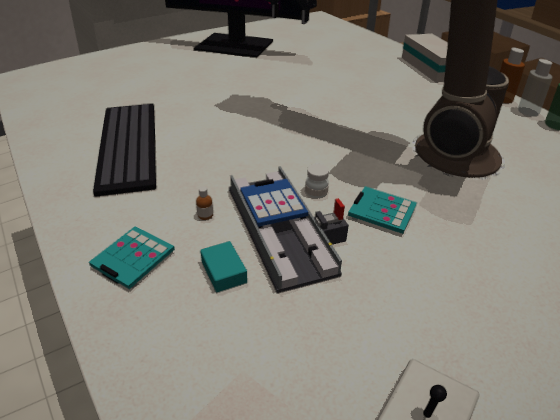

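Top view: the blue carrier is at (318,235) in the dock. The dock spans (220,215) to (380,250), with loading direction to image left and the bolt's red tab at (262,272). Look-alikes with the tray's shape are the teal boards at (332,98) and (263,340). The teal slide box at (277,157) is a bystander, as are the bottle at (358,177) and the jar at (333,302). I choose the blue board and check it in a crop.

```bash
python3 -c "
from h import *
c=pickle.load(open('top0.pkl','rb'));X=cloud(c);im=c['pixels']
hsv=cv2.cvtColor(im,cv2.COLOR_BGR2HSV)
cv2.imwrite('pics/crop0.png',cv2.resize(im[175:290,205:395],None,fx=4.2,fy=4.2,interpolation=cv2.INTER_CUBIC))
def st(n,m):
    m=cv2.morphologyEx(m.astype(np.uint8),cv2.MORPH_OPEN,np.ones((2,2)));P=X[m>0];v,u=np.nonzero(m);r=cv2.minAreaRect(np.stack([u,v],1).astype(np.float32));print(n,m.sum(),u.mean(),v.mean(),np.nanmedian(P,0).round(4),r)
    return cv2.boxPoints(r)
H,S,V=hsv[...,0],hsv[...,1],hsv[...,2]
roi=np.zeros(H.shape,bool);roi[175:295,205:395]=1
b=st('blue',roi&(H>105)&(H<125)&(S>120))
print([onz(c,*p,0.048).round(4) for p in b])
r=st('red',roi&((H<6)|(H>174))&(S>150)&(np.arange(420)[:,None]>258)&(np.arange(560)[None]<290))
print([onz(c,*p,0.084).round(4) for p in r])
y=st('yel',roi&(H>20)&(H<35)&(S>110))
v,u=np.nonzero(roi&(H>20)&(H<35)&(S>110));print([(a,b,onz(c,a,b,.043).round(4)[:2]) for a,b in zip(u,v)])
# dock: cloud pts over 3mm height, in ROI component
z=X[...,2]; m=(roi&(z>.036)&(z<.047)).astype(np.uint8)
print(np.histogram(z[roi],bins=np.arange(-.005,.1,.005)))
for nm,uv in dict(box=(277,155),bottle=(358,177),jar=(333,300)).items(): print(nm,X[uv[1],uv[0]].round(3))
"
```

```text
blue 1366 326.72840409956075 237.03587115666178 [ 0.5503 -0.0631  0.047 ] ((320.29510498046875, 235.2458953857422), (62.18417739868164, 53.36616134643555), 13.240520477294922)
[array([0.5166, 0.0378, 0.048 ]), array([0.6183, 0.0144, 0.048 ]), array([ 0.5906, -0.1036,  0.048 ]), array([ 0.4903, -0.0785,  0.048 ])]
red 61 260.44262295081967 274.5245901639344 [0.4777 0.0808 0.0829] ((260.4999694824219, 274.5), (13.728129386901855, 4.3145551681518555), 11.309932708740234)
[array([0.477 , 0.0931, 0.084 ]), array([0.4847, 0.0917, 0.084 ]), array([0.48  , 0.0668, 0.084 ]), array([0.4723, 0.0683, 0.084 ])]
yel 19 243.89473684210526 218.8421052631579 [0.5359 0.1259 0.0416] ((244.0274200439453, 217.38623046875), (3.1507246494293213, 58.92755889892578), 13.535856246948242)
[(np.int64(249), np.int64(188), array([0.6472, 0.1084])), (np.int64(250), np.int64(188), array([0.6473, 0.1064])), (np.int64(251), np.int64(188), array([0.6473, 0.1044])), (np.int64(249), np.int64(189), array([0.6452, 0.1084])), (np.int64(250), np.int64(189), array([0.6452, 0.1064])), (np.int64(251), np.int64(189), array([0.6
[... 465 characters left out ...]
39])), (np.int64(236), np.int64(244), array([0.5358, 0.132 ])), (np.int64(237), np.int64(244), array([0.5358, 0.13  ])), (np.int64(238), np.int64(244), array([0.5358, 0.128 ])), (np.int64(236), np.int64(245), array([0.5338, 0.1319])), (np.int64(237), np.int64(245), array([0.5338, 0.13  ]))]
(array([8774, 3304, 1763,  710,   45,  152, 2102,  787,  203, 1178, 3061,
        340,  142,   12,   16,    5,    5,   55,    7,    0]), array([-0.005,  0.   ,  0.005,  0.01 ,  0.015,  0.02 ,  0.025,  0.03 ,
        0.035,  0.04 ,  0.045,  0.05 ,  0.055,  0.06 ,  0.065,  0.07 ,
        0.075,  0.08 ,  0.085,  0.09 ,  0.095]))
box [0.718 0.054 0.032]
bottle [ 0.665 -0.105  0.064]
jar [ 0.432 -0.055  0.061]
```

View pics/crop0.png

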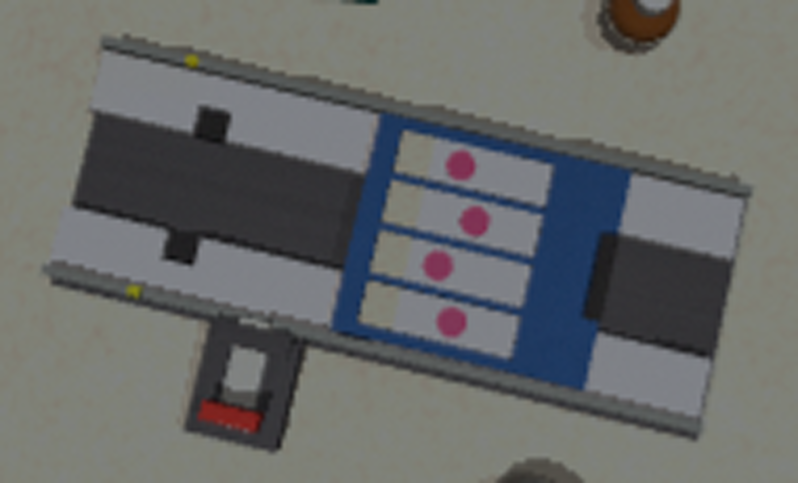

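The crop confirms the blue board: the black push block is at crop (598,275), on the right (trailing) edge. Two notches show ahead of it, at crop (212,125) and (180,247). The yellow marks are at (192,62) and (133,291), and the red tab at (230,415). 

From this, dock x is at 77.3° and the dock origin at about (0.564, 0.002). The carrier is at dock x ≈ -35 mm. I'm moving behind it now.

Emit:
move_arm:
  series:
    - [0,0.04,-0.017,0.0,0,0,-0.09]
    - [0,0.085,-0.037,0.0,0,0,-0.18]
    - [0,0.13,-0.056,0.01,0,0,-0.28]
    - [0,0.175,-0.076,0.02,0,0,-0.38]
    - [0,0.22,-0.096,0.03,0,0,-0.48]
    - [0,0.265,-0.115,0.045,0,0,-0.58]
    - [0,0.31,-0.135,0.06,0,0,-0.68]
    - [0,0.355,-0.154,0.075,0,0,-0.78]
    - [0,0.4,-0.174,0.09,0,0,-0.88]
    - [0,0.436,-0.19,0.1,0,0,-0.909]
    - [0,0.436,-0.19,0.1,0,0,-0.909]
    - [0,0.436,-0.19,0.1,0,0,-0.909]
    - [0,0.436,-0.19,0.1,0,0,-0.909]

```text
clock: 1.72
ee_pos: [0.5367, -0.1184, 0.1317]
eef_rot: [2.455, 1.96, 0.0]
ft_force: [0.2, 0.3, -0.1]
width: -0.0003
gripper_force: 0.0
```

```bash
cat >> h.py <<'E'
from scipy.spatial.transform import Rotation as Ro
DX=np.array([.220,.9755,0]);DY=np.array([-.9755,.220,0]);DO=np.array([.5641,.0016,0])
def todock(p): d=np.asarray(p)-DO; return np.array([d@DX,d@DY,d[2]])
def toworld(q): return DO+q[0]*DX+q[1]*DY+np.array([0,0,q[2]])
def rep(goal=None):
    s=env.get_obs(); R=Ro.from_rotvec(s['eef_rot']).as_matrix()
    print('t',s['clock'],'dock',todock(s['ee_pos']).round(4),'F dock',[round(float(s['ft_force']@a),2) for a in (DX,DY,[0,0,1])],'w',s['width'])
    print('tool axes in dock\n',np.array([[R[:,i]@DX,R[:,i]@DY,R[2,i]] for i in range(3)]).round(3))
    if goal is not None: print('shift',(R.T@(toworld(goal)-s['ee_pos'])).round(4))
E
python3 -c "
from h import *
rep([-.122,.001,.037])
c=cap('scene','scene1');cv2.imwrite('pics/s1.png',cv2.resize(c['pixels'][120:300,170:400],None,fx=3.3,fy=3.3,interpolation=cv2.INTER_CUBIC))"
```

```text
t 1.725 dock [-0.1231  0.0004  0.1317] F dock [0.32, -0.15, -0.13] w -0.0003160871544563371
tool axes in dock
 [[ 1.    -0.002 -0.   ]
 [-0.002 -1.     0.   ]
 [-0.    -0.    -1.   ]]
shift [ 0.0011 -0.0007  0.0947]
```

View pics/s1.png

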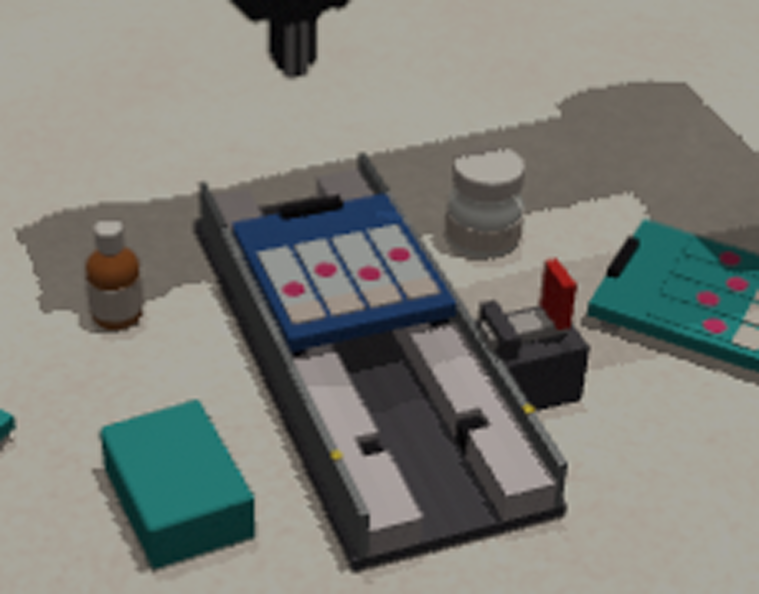

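The shut fingers hang at crop (292,55), above and behind the push block at (303,207). The way down is clear, so I descend with a slight tilt so that the fingertip leads.

Emit:
move_arm:
  series:
    - [0,0,0,0.02,0,0.07,0]
    - [0,0,0,0.045,0,0.14,0]
    - [0,0,0,0.07,0,0.14,0]
    - [0,0,0,0.085,0,0.14,0]
    - [0,0,0,0.095,0,0.14,0]
    - [0,0,0,0.095,0,0.14,0]
    - [0,0.004,0,0.095,0,0.14,0]
    - [0,0.006,0,0.095,0,0.14,0]
    - [0,0.006,0,0.095,0,0.14,0]

```text
clock: 2.9
ee_pos: [0.5388, -0.1114, 0.0368]
eef_rot: [-2.382, -1.905, -0.168]
ft_force: [0.0, -1.1, -0.8]
width: -0.0001
gripper_force: 0.0
```

```bash
python3 -c "
from h import *
rep([-.122,.001,.037])"
```

```text
t 2.9 dock [-0.1158 -0.0002  0.0368] F dock [-1.02, -0.28, -0.79] w -7.590649495226213e-05
tool axes in dock
 [[ 0.99   0.     0.139]
 [ 0.    -1.     0.001]
 [ 0.139 -0.001 -0.99 ]]
shift [-0.0061 -0.0012 -0.0011]
```

Emit:
move_arm:
  series:
    - [0,0.004,0,0.0006,0,0,0]
    - [0,0.008,0,0.0011,0,0,0]
    - [0,0.012,0,0.0017,0,0,0]
    - [0,0.016,0,0.0022,0,0,0]
    - [0,0.02,0,0.0028,0,0,0]
    - [0,0.02,0,0.0028,0,0,0]

```text
clock: 3.65
ee_pos: [0.543, -0.0917, 0.0363]
eef_rot: [-2.382, -1.905, -0.167]
ft_force: [-0.5, -3.1, 0.1]
width: -0.0001
gripper_force: 1.0
```

```bash
python3 -c "
from h import *
rep()"
```

```text
t 3.65 dock [-0.0956  0.0001  0.0363] F dock [-3.14, -0.17, 0.07] w -0.00013380226507117874
tool axes in dock
 [[ 0.99  0.    0.14]
 [ 0.   -1.    0.  ]
 [ 0.14 -0.   -0.99]]
```

Contact is made at about 3 N. I push steadily, stopping well short of the notches.

Emit:
move_arm:
  series:
    - [0,0.003,0,0.0004,0,0,0]
    - [0,0.007,0,0.001,0,0,0]
    - [0,0.011,0,0.0015,0,0,0]
    - [0,0.015,0,0.0021,0,0,0]
    - [0,0.019,0,0.0027,0,0,0]
    - [0,0.023,0,0.0032,0,0,0]
    - [0,0.027,0,0.0038,0,0,0]
    - [0,0.031,0,0.0043,0,0,0]
    - [0,0.035,0,0.0049,0,0,0]
    - [0,0.039,0,0.0055,0,0,0]
    - [0,0.043,0,0.006,0,0,0]
    - [0,0.047,0,0.0066,0,0,0]
    - [0,0.051,0,0.0071,0,0,0]
    - [0,0.055,0,0.0077,0,0,0]
    - [0,0.058,0,0.0081,0,0,0]
    - [0,0.06,0,0.0084,0,0,0]
    - [0,0.06,0,0.0084,0,0,0]

```text
clock: 5.78
ee_pos: [0.5563, -0.0324, 0.0364]
eef_rot: [-2.381, -1.904, -0.168]
ft_force: [0.3, -1.8, -0.5]
width: -0.0003
gripper_force: 0.7
```

```bash
python3 -c "
from h import *
rep()
c=cap('scene','scene2');cv2.imwrite('pics/s2.png',cv2.resize(c['pixels'][120:300,170:400],None,fx=3.3,fy=3.3,interpolation=cv2.INTER_CUBIC))"
```

```text
t 5.775 dock [-0.0349  0.0001  0.0364] F dock [-1.65, -0.69, -0.47] w -0.00031004585112424736
tool axes in dock
 [[ 0.99  0.    0.14]
 [ 0.   -1.   -0.  ]
 [ 0.14  0.   -0.99]]
```

View pics/s2.png

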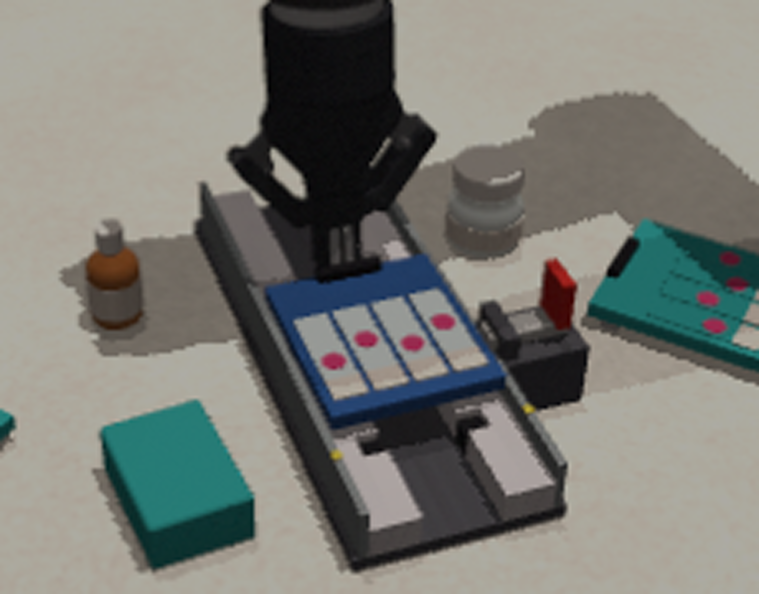

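The carrier is flat and straight. Its front edge at crop (420,405) is about 22 mm short of the yellow marks at (335,455) and (528,408). Now I push slower.

Emit:
move_arm:
  series:
    - [0,0.002,0,0.0003,0,0,0]
    - [0,0.004,0,0.0006,0,0,0]
    - [0,0.006,0,0.0008,0,0,0]
    - [0,0.008,0,0.0011,0,0,0]
    - [0,0.01,0,0.0014,0,0,0]
    - [0,0.012,0,0.0017,0,0,0]
    - [0,0.014,0,0.002,0,0,0]
    - [0,0.016,0,0.0022,0,0,0]
    - [0,0.016,0,0.0022,0,0,0]

```text
clock: 6.95
ee_pos: [0.5598, -0.0167, 0.0364]
eef_rot: [-2.381, -1.904, -0.168]
ft_force: [-0.3, -2.3, -1.6]
width: 0.0
gripper_force: 0.7
```

Emit:
move_arm:
  series:
    - [0,0.001,0,0.0001,0,0,0]
    - [0,0.002,0,0.0003,0,0,0]
    - [0,0.003,0,0.0004,0,0,0]
    - [0,0.004,0,0.0006,0,0,0]

```text
clock: 7.45
ee_pos: [0.5607, -0.0131, 0.0364]
eef_rot: [-2.382, -1.904, -0.167]
ft_force: [-1.4, -1.7, -0.9]
width: -0.0001
gripper_force: 1.5
```

```bash
python3 -c "
from h import *
rep()"
```

```text
t 7.45 dock [-0.0151  0.0001  0.0364] F dock [-2.0, 0.96, -0.94] w -5.396404111910515e-05
tool axes in dock
 [[ 0.99  -0.     0.139]
 [-0.    -1.     0.   ]
 [ 0.139 -0.    -0.99 ]]
```

Emit:
move_arm:
  series:
    - [0,0.001,0,0.0001,0,0,0]
    - [0,0.002,0,0.0003,0,0,0]
    - [0,0.003,0,0.0004,0,0,0]

```text
clock: 7.82
ee_pos: [0.5615, -0.0101, 0.0366]
eef_rot: [-2.382, -1.904, -0.167]
ft_force: [-0.7, -3.8, 0.4]
width: -0.0003
gripper_force: 1.8
```

Emit:
move_arm:
  series:
    - [0,0.001,0,0.0001,0,0,0]
    - [0,0.002,0,0.0003,0,0,0]

```text
clock: 8.07
ee_pos: [0.5619, -0.0084, 0.0366]
eef_rot: [-2.383, -1.904, -0.167]
ft_force: [-1.2, -4.1, 1.1]
width: 0.0002
gripper_force: 2.2
```

```bash
cat > hz.py <<'E'
from h import *
def tray():
    c=cap('top','t');X=cloud(c);hsv=cv2.cvtColor(c['pixels'],cv2.COLOR_BGR2HSV)
    m=(hsv[...,0]>105)&(hsv[...,0]<125)&(hsv[...,1]>120);m[:175]=0;m[295:]=0;m[:,:205]=0;m[:,395:]=0
    P=X[m];P=P[~np.isnan(P[:,0])];d=np.array([todock(p) for p in P])
    d=d[(d[:,2]>.03)&(d[:,2]<.06)]
    print('blue z',np.median(d[:,2]).round(4),'x range',np.percentile(d[:,0],[1,99]).round(4),'z by front/back',np.median(d[d[:,0]>.08,2]).round(4) if (d[:,0]>.08).any() else None,np.median(d[d[:,0]<.03,2]).round(4))
E
python3 -c "
from hz import *
rep();tray()"
```

```text
t 8.075 dock [-0.0102 -0.0001  0.0366] F dock [-4.23, 0.23, 1.15] w 0.0001977163168720465
tool axes in dock
 [[ 0.99  -0.     0.139]
 [-0.    -1.     0.   ]
 [ 0.139 -0.    -0.99 ]]
blue z 0.0412 x range [0.0023 0.1192] z by front/back 0.0413 0.0412
```

The blue board's top has gone from 47 to 41 mm, the same front and back, so it has dropped. One small push confirms the firm stop, then I back off.

Emit:
move_arm:
  series:
    - [0,0.0005,0,0.0001,0,0,0]
    - [0,0.001,0,0.0001,0,0,0]

```text
clock: 8.38
ee_pos: [0.5621, -0.0073, 0.0365]
eef_rot: [-2.382, -1.904, -0.167]
ft_force: [-0.6, -4.1, 0.9]
width: 0.0001
gripper_force: 2.2
```

Emit:
move_arm:
  series:
    - [0,-0.005,0,-0.0007,0,0,0]
    - [0,-0.015,0,-0.002,0,0,0]
    - [0,-0.02,0,-0.003,0,0,0]
    - [0,-0.02,0,-0.003,0,0,0]

```text
clock: 8.88
ee_pos: [0.5575, -0.0274, 0.0366]
eef_rot: [-2.383, -1.903, -0.167]
ft_force: [0.2, 0.2, -0.2]
width: -0.0001
gripper_force: 0.0
```

```bash
python3 -c "
from hz import *
rep();tray()
c=cap('scene','scene3');X=cloud(c);hsv=cv2.cvtColor(c['pixels'],cv2.COLOR_BGR2HSV)
m=((hsv[...,0]<6)|(hsv[...,0]>174))&(hsv[...,1]>150);m[:170]=0;m[250:]=0;m[:,:325]=0;m[:,355:]=0
d=np.array([todock(p) for p in X[m] if p[2]>.05]);print('red dock',np.percentile(d,[3,50,97],axis=0).round(4))
c=pickle.load(open('t.pkl','rb'));print([todock(onz(c,*p,.084)).round(4) for p in cv2.boxPoints(((260.5,274.5),(13.7,4.3),11.3))])
"
```

```text
t 8.875 dock [-0.0297  0.0001  0.0366] F dock [0.27, -0.18, -0.2] w -0.0001014728762307561
tool axes in dock
 [[ 0.99  -0.001  0.14 ]
 [-0.001 -1.    -0.   ]
 [ 0.14   0.    -0.99 ]]
blue z 0.0412 x range [0.0026 0.1205] z by front/back 0.0411 0.0412
red dock [[0.052  0.0965 0.0545]
 [0.0675 0.0983 0.0726]
 [0.0747 0.1038 0.0852]]
[array([0.0701, 0.1051, 0.084 ]), array([0.0703, 0.0973, 0.084 ]), array([0.0451, 0.0964, 0.084 ]), array([0.0448, 0.1042, 0.084 ])]
```

The carrier is seated flat: z is 41 mm front and back, and its front edge is at dock x = 0.120. Next I lift and go over to the outer side of the red tab.

Emit:
move_arm:
  series:
    - [0,0.004,0,-0.03,0,0,0]
    - [0,0.01,0,-0.07,0,-0.07,0]
    - [0,0.0147,0,-0.104,0,-0.14,0]
    - [0,0.03,-0.023,-0.102,0,-0.14,0]
    - [0,0.05,-0.054,-0.099,0,-0.14,0]
    - [0,0.07,-0.085,-0.096,0,-0.14,0]
    - [0,0.09,-0.115,-0.093,0,-0.14,0]
    - [0,0.1028,-0.134,-0.0915,0,-0.14,0]
    - [0,0.1028,-0.134,-0.0915,0,-0.14,0]
    - [0,0.1028,-0.134,-0.0915,0,-0.14,0]

```text
clock: 10.22
ee_pos: [0.4469, 0.0893, 0.1417]
eef_rot: [2.453, 1.962, 0.001]
ft_force: [-0.2, 0.4, 0.4]
width: 0.0001
gripper_force: 0.0
```

```bash
python3 -c "
from h import *
rep([.059,.136,.061])
c=cap('scene','scene4');cv2.imwrite('pics/s4.png',cv2.resize(c['pixels'][120:300,170:400],None,fx=3.3,fy=3.3,interpolation=cv2.INTER_CUBIC))"
```

```text
t 10.225 dock [0.0598 0.1336 0.1417] F dock [0.38, 0.32, 0.44] w 0.00010446925961452395
tool axes in dock
 [[ 1.     0.     0.   ]
 [ 0.    -1.     0.001]
 [ 0.    -0.001 -1.   ]]
shift [-0.0008 -0.0025  0.0807]
```

View pics/s4.png

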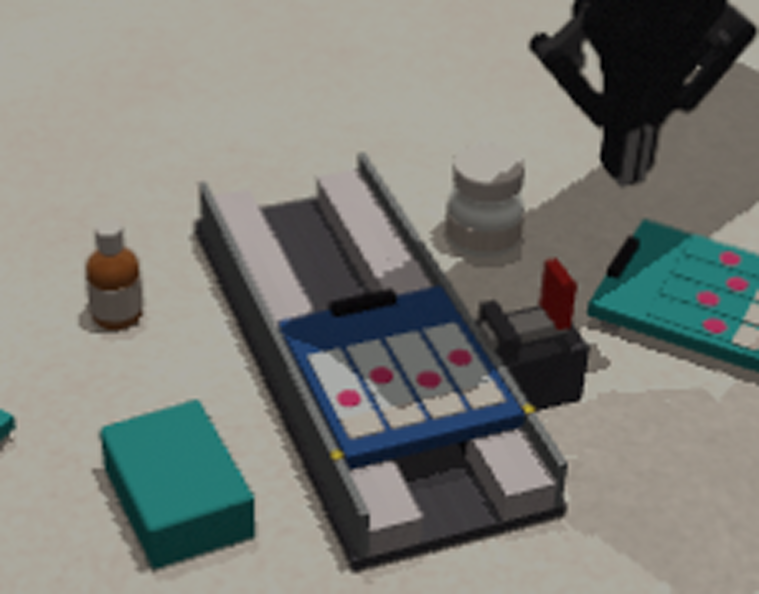

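The carrier lies low between the guides, with its front edge at the yellow marks (335,455) and (528,408). The fingers at (628,150) are outside the red tab at (557,293). I descend and approach the tab.

Emit:
move_arm:
  series:
    - [0,0,-0.003,0.03,0,0,0]
    - [0,0,-0.003,0.06,0,0,0]
    - [0,0,-0.003,0.08,0,0,0]
    - [0,0,-0.003,0.08,0,0,0]
    - [0,0,0.005,0.08,0,0,0]
    - [0,0,0.01,0.08,0,0,0]
    - [0,0,0.014,0.08,0,0,0]
    - [0,0,0.018,0.08,0,0,0]
    - [0,0,0.022,0.08,0,0,0]
    - [0,0,0.022,0.08,0,0,0]

```text
clock: 11.52
ee_pos: [0.4683, 0.0845, 0.0615]
eef_rot: [2.454, 1.961, 0.0]
ft_force: [0.7, 0.7, -0.3]
width: -0.0
gripper_force: 0.0
```

```bash
cat > hb.py <<'E'
from hz import *
def bolt():
    c=cap('scene','sb');X=cloud(c);hsv=cv2.cvtColor(c['pixels'],cv2.COLOR_BGR2HSV)
    m=((hsv[...,0]<6)|(hsv[...,0]>174))&(hsv[...,1]>150)
    d=np.array([todock(p) for p in X[m]]);d=d[(d[:,2]>.053)&(d[:,2]<.095)&(abs(d[:,0]-.06)<.03)&(d[:,1]>.05)&(d[:,1]<.12)]
    print('red',len(d),np.percentile(d,[3,50,97],axis=0).round(4).tolist())
E
python3 -c "
from hb import *
rep();bolt()"
```

```text
t 11.525 dock [0.0598 0.1117 0.0615] F dock [0.82, -0.58, -0.32] w -2.8754358565897473e-05
tool axes in dock
 [[ 1. -0. -0.]
 [-0. -1.  0.]
 [-0. -0. -1.]]
red 162 [[0.0514, 0.0903, 0.0544], [0.0667, 0.0921, 0.0744], [0.0753, 0.099, 0.0856]]
```

The tab has moved 6 mm, so about 20 mm remain.

Emit:
move_arm:
  series:
    - [0,0,0.002,0,0,0,0]
    - [0,0,0.005,0,0,0,0]
    - [0,0,0.008,0,0,0,0]
    - [0,0,0.011,0,0,0,0]
    - [0,0,0.014,0,0,0,0]
    - [0,0,0.016,0,0,0,0]
    - [0,0,0.018,0,0,0,0]
    - [0,0,0.018,0,0,0,0]

```text
clock: 12.58
ee_pos: [0.4853, 0.0805, 0.0615]
eef_rot: [-2.454, -1.961, 0.001]
ft_force: [-3.3, 0.1, 1.0]
width: 0.0001
gripper_force: 1.6
```

Emit:
move_arm:
  series:
    - [0,0,0.001,0,0,0,0]
    - [0,0,0.002,0,0,0,0]
    - [0,0,0.002,0,0,0,0]

```text
clock: 12.95
ee_pos: [0.4854, 0.0805, 0.0614]
eef_rot: [-2.451, -1.96, 0.004]
ft_force: [-9.5, 1.2, 7.0]
width: 0.0005
gripper_force: 5.2
```

```bash
python3 -c "
from hb import *
rep();bolt();tray()"
```

```text
t 12.95 dock [0.0596 0.0942 0.0614] F dock [-0.94, 9.54, 7.05] w 0.0005218272760635596
tool axes in dock
 [[ 1.     0.     0.   ]
 [ 0.    -1.    -0.004]
 [ 0.     0.004 -1.   ]]
red 155 [[0.0521, 0.0727, 0.0562], [0.0671, 0.0745, 0.0744], [0.0746, 0.0815, 0.0853]]
blue z 0.0411 x range [0.0024 0.1204] z by front/back 0.041 0.0412
```

Emit:
move_arm:
  series:
    - [0,0,-0.003,0,0,0,0]
    - [0,0,-0.01,0,0,0,0]
    - [0,0,-0.03,0,0,0,0]
    - [0,0,-0.03,-0.04,0,0,0]
    - [0,0,-0.03,-0.08,0,0,0]
    - [0,0,-0.06,-0.08,0,0,0]
    - [0,0,-0.06,-0.08,0,0,0]

```text
clock: 13.92
ee_pos: [0.4269, 0.0937, 0.1421]
eef_rot: [2.453, 1.963, 0.001]
ft_force: [-0.6, 0.8, -0.0]
width: -0.0002
gripper_force: 0.0
```

```bash
python3 -c "
from hb import *
rep();bolt();tray()
def red(f):
    c=pickle.load(open(f,'rb'));h=cv2.cvtColor(c['pixels'],cv2.COLOR_BGR2HSV)
    m=((h[...,0]<6)|(h[...,0]>174))&(h[...,1]>150);m[:250]=0;m[290:]=0;m[:,:240]=0;m[:,290:]=0
    v,u=np.nonzero(m);print(f,len(u),todock(onz(c,u.mean(),v.mean(),.084)).round(4))
red('top0.pkl');red('t.pkl')
a=pickle.load(open('t.pkl','rb'))['pixels'][185:290,205:335];b=pickle.load(open('sb.pkl','rb'))['pixels'][170:280,250:380]
cv2.imwrite('pics/fin.png',np.hstack([cv2.resize(x,(400,350),interpolation=cv2.INTER_CUBIC) for x in(a,b)]))"
```

```text
t 13.925 dock [0.0596 0.1541 0.1421] F dock [0.68, 0.73, -0.03] w -0.0002475812715615299
tool axes in dock
 [[ 1.     0.001  0.   ]
 [ 0.001 -1.     0.001]
 [ 0.    -0.001 -1.   ]]
red 149 [[0.0509, 0.0729, 0.0554], [0.0672, 0.0748, 0.0731], [0.0745, 0.081, 0.0852]]
blue z 0.041 x range [0.0026 0.1206] z by front/back 0.041 0.0411
top0.pkl 65 [0.0598 0.0995 0.084 ]
t.pkl 57 [0.0603 0.0762 0.084 ]
```

View pics/fin.png

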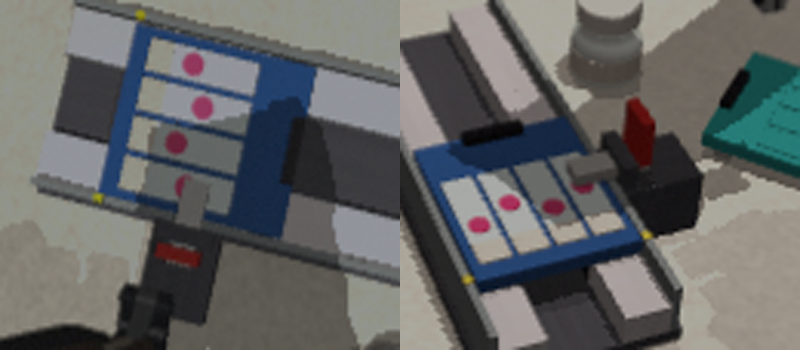

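Both views show the bolt blade out over the carrier's edge, with the tip at left (193,182) and right (572,170). The tab is at left (178,254). The measured travel is about 23.5 mm rather than 26, so I check where the tip is and push the tab again at mid-height.

Emit:
move_arm:
  series:
    - [0,0,0.02,0.0,0,0,0]
    - [0,0,0.036,0.03,0,0,0]
    - [0,0,0.036,0.072,0,0,0]
    - [0,0,0.036,0.074,0,0,0]
    - [0,0,0.046,0.074,0,0,0]
    - [0,0,0.054,0.074,0,0,0]
    - [0,0,0.058,0.074,0,0,0]
    - [0,0,0.06,0.074,0,0,0]
    - [0,0,0.061,0.074,0,0,0]
    - [0,0,0.062,0.074,0,0,0]
    - [0,0,0.063,0.074,0,0,0]
    - [0,0,0.063,0.074,0,0,0]

```text
clock: 15.52
ee_pos: [0.486, 0.0809, 0.0687]
eef_rot: [-2.446, -1.959, 0.005]
ft_force: [-20.5, 5.9, 17.0]
width: 0.0002
gripper_force: 10.7
```

```bash
python3 -c "
from hb import *
c=pickle.load(open('t.pkl','rb'));print('tip',todock(onz(c,267.7,238.5,.052)).round(4), 'guide outer/inner marks',todock(onz(c,236.7,243.9,.043)).round(4),todock(onz(c,250,189,.043)).round(4))
g=c['pixels'][230:262,255:275].astype(int);
for v in range(230,262,2): print(v,[int(c['pixels'][v,u].mean()) for u in range(258,276,2)])
rep();bolt();tray()"
```

```text
tip [0.0622 0.0322 0.052 ] guide outer/inner marks [0.1196 0.0558 0.043 ] [ 0.1201 -0.0561  0.043 ]
230 [101, 74, 63, 78, 100, 100, 100, 100, 101]
232 [63, 83, 97, 100, 100, 100, 100, 100, 100]
234 [82, 56, 42, 50, 56, 70, 98, 101, 101]
236 [100, 101, 99, 96, 82, 59, 43, 44, 51]
238 [100, 100, 94, 70, 78, 99, 101, 99, 96]
240 [101, 100, 70, 69, 85, 85, 86, 90, 99]
242 [101, 100, 71, 83, 87, 85, 84, 85, 100]
244 [87, 101, 98, 84, 86, 86, 85, 70, 101]
246 [44, 44, 41, 85, 87, 86, 87, 96, 99]
248 [61, 60, 44, 86, 85, 84, 88, 57, 72]
250 [53, 61, 74, 86, 85, 85, 77, 42, 42]
252 [35, 36, 47, 56, 85, 85, 71, 62, 60]
254 [36, 37, 36, 36, 35, 38, 37, 43, 56]
256 [35, 37, 38, 36, 36, 36, 36, 36, 31]
258 [41, 44, 81, 72, 49, 37, 38, 36, 33]
260 [45, 43, 43, 44, 53, 41, 34, 38, 38]
t 15.525 dock [0.0602 0.0937 0.0687] F dock [1.2, 21.28, 17.02] w 0.0002395816577326761
tool axes in dock
 [[ 1.     0.001  0.002]
 [ 0.001 -1.    -0.008]
 [ 0.002  0.008 -1.   ]]
red 157 [[0.0517, 0.0725, 0.0547], [0.0674, 0.0747, 0.0741], [0.0744, 0.0815, 0.0854]]
blue z 0.0411 x range [0.0025 0.1203] z by front/back 0.0412 0.041
```

The blade tip is at dock y = 32 mm, exactly 20 mm in over the edge. The bolt didn't move under 21 N, so it is at its stop. I retreat clear and check once more.

Emit:
move_arm:
  series:
    - [0,0,-0.004,0,0,0,0]
    - [0,0,-0.012,0,0,0,0]
    - [0,0,-0.03,0,0,0,0]
    - [0,0,-0.03,-0.05,0,0,0]
    - [0,0,-0.04,-0.1,0,0,0]
    - [0,0,-0.08,-0.12,0,0,0]
    - [0,0,-0.11,-0.12,0,0,0]
    - [0,0,-0.11,-0.12,0,0,0]
    - [0,0,-0.11,-0.12,0,0,0]

```text
clock: 16.75
ee_pos: [0.383, 0.1038, 0.1876]
eef_rot: [2.453, 1.962, 0.001]
ft_force: [0.2, 0.9, -0.6]
width: 0.0
gripper_force: 0.0
```

```bash
python3 -c "
from hb import *
rep();bolt();tray()
a=pickle.load(open('top0.pkl','rb'))['pixels'];b=pickle.load(open('t.pkl','rb'))['pixels']
for n,(u,v) in dict(box=(277,157),bottle=(358,177),jar=(333,302)).items():
    s=np.s_[v-18:v+18,u-24:u+24];p,_=cv2.phaseCorrelate(*[cv2.cvtColor(x[s],cv2.COLOR_BGR2GRAY).astype(float) for x in(a,b)]);print(n,np.round(p,2))
print(env.finish_job())"
```

```text
t 16.75 dock [0.0598 0.1991 0.1876] F dock [0.89, 0.04, -0.62] w 4.527991294548394e-05
tool axes in dock
 [[ 1.     0.     0.   ]
 [ 0.    -1.     0.001]
 [ 0.    -0.001 -1.   ]]
red 149 [[0.0516, 0.0726, 0.0552], [0.0673, 0.0746, 0.0745], [0.0743, 0.0811, 0.0851]]
blue z 0.0411 x range [0.0026 0.1205] z by front/back 0.0412 0.0411
box [-0. -0.]
bottle [-0.02 -0.01]
jar [-0.04  0.03]
the job is handed in; nothing more can be done
None
```

The carrier is seated flat in the notches with the lock bolt at its stop 20 mm over the edge, the box, bottle and jar did not move, the arm is clear, and the job was handed in at about 17 s.

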